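# Put the returned room keys away in the key tray

## Task

Two room keys lie on the reception counter: put them away in the two empty pockets of the mahogany key tray, one key to a pocket. Each key must lie flat on the bottom of its pocket with its blade pointing to the end that has the brass stud, like the keys already there. Leave those keys and everything else on the counter where they are.

Things in the scene. Friction and masses are not known exactly. Their poses are not given: they have to be found in the camera images.
- key_a: brass key with heavy bronze fob, one rigid flat piece, 93 mm long, 14 thick, 0.2 kg, lying loose on the counter at the start. Fob: block 36 wide (y), straight sides from x = -15 to 15, round end to x = -33. Blade: rod 8 in diameter along +x to x = 60 at mid-thickness, two small teeth at +y. Origin: underside, middle of the fob's straight part; +x along the blade, z up
- key_b: brass key with heavy bronze fob, one rigid flat piece, 93 mm long, 14 thick, 0.2 kg, lying loose on the counter at the start. Fob: block 36 wide (y), straight sides from x = -15 to 15, round end to x = -33. Blade: rod 8 in diameter along +x to x = 60 at mid-thickness, two small teeth at +y. Origin: underside, middle of the fob's straight part; +x along the blade, z up
- pocket_a: mahogany pocket, one of four side by side (62 mm apart) on a board, empty at the start. Open top, inside 112 (x) by 50 (y), 18 deep. Origin: underside, below the middle of the opening; inner floor at z = 6, rim at z = 24 (30 above the counter); side walls 6 thick. The +x end wall, 14 thick, has a round brass stud, 3 high, on its rim; the other end has none
- pocket_b: mahogany pocket, one of four side by side (62 mm apart) on a board, empty at the start. Open top, inside 112 (x) by 50 (y), 18 deep. Origin: underside, below the middle of the opening; inner floor at z = 6, rim at z = 24 (30 above the counter); side walls 6 thick. The +x end wall, 14 thick, has a round brass stud, 3 high, on its rim; the other end has none
- key_a_fob (a point): centre of key_a's fob (7 above its origin)
- key_a_tip (a point): end of key_a's blade (x = 58, z = 7 in the key's frame)
- key_b_fob (a point): centre of key_b's fob (7 above its origin)
- key_b_tip (a point): end of key_b's blade (x = 58, z = 7 in the key's frame)
- key_c: the same kind of key, already put away in one of the other two pockets; same frame as key_a
- key_d: the same kind of key, already put away in one of the other two pockets; same frame as key_a
- ashtray: crystal ashtray, round, 104 across, 34 high; bystander, loose; origin at the centre of the underside
- paperweight: glass dome paperweight, 58 across, 37 high; bystander, loose; origin at the centre of the underside
- letter_opener: letter opener with wooden handle lying flat, 180 long (handle towards -x), 8 high; bystander, loose; origin on the underside, 15 from the handle's blade end
- card_tray: shallow silver card tray, 100 by 150, 12 high; bystander, loose; origin at the centre of the underside
- pencil_box: red lacquered pencil box, 72 by 202, 43 high; bystander, loose; origin at the centre of the underside
There are look-alikes about, which are no part of the job. Leave any grey or white look-alike of the key_b alone.

How it is judged:
By the outcome, as a careful person would: the job done as asked, in the order asked, and still so for the second after the job is handed in, with the robot touching nothing.
It also fails if it takes over 58 s, if anything falls off the work surface, if the arm or the gripper's body presses on something with over 40 N, if the wrist force passes 120 N, or if a joint passes its speed limit or range.

## Robot

A 6-joint arm with a two-finger parallel gripper is mounted at the origin on the work surface. World frame = base frame: x ahead of the robot, y to its left, z up, the work surface at z = 0. Lengths are in m, angles in rad, forces in N, time in s.
With the tool pointing down it reaches from about 0.35 to 0.85 m from the base axis. Payload 8.1 kg.
Tool frame: the origin (TCP) lies at the centre of the arm's flange, where the gripper is bolted on; the fingertips stand 173 mm ahead of it and the grasp point (between the pads) lies grip_point_offset ahead of it (grip_point_offset is the distance from the TCP to the grasp point, in m); z points along the fingers, y is the line along which they close (so a half turn about z gives the same grasp; the last joint's range is limited). The gripper opens to 85 mm and grips with 20 to 120 N. Pads are 22 mm wide; open, the fingers measure 114 mm over their backs; the gripper's body (76 mm by 85 mm) begins 54 mm behind the grasp point. The pads swing forward as they close: fully open they stand 13 mm farther back than shut.
Start: joints at [-1.28, 0.13, 1.488, -0, 1.523, -0.085], TCP at [0.22, -0.558, 0.405] pointing down, gripper open.
Joint ranges: [-2.96, 2.96], [-0.89, 2.26], [0.02, 2.5], [-1.34, 4.48], [0, 2.73], [-2.66, 2.66]. Speed limits (rad/s): [2.39, 2.39, 2.79, 3.14, 3.14, 3.14].

## Interface

Orientations are given as [roll, pitch, yaw] about the fixed x, y, z axes, in that order (R = Rz(yaw) Ry(pitch) Rx(roll)).
In Python, from rig import state, snapshot, job_done, grip_point_offset gives the robot as it stands.
- The arm moves only by the tool send_rows, never from a script. Its argument "series" is a list that holds one entry, the list of rows, each a list of 7 numbers: the turn, a rotation vector about the world's x, y, z normalised to -1 to 1, where 1 is pi/4 rad, then the shift along the world's x, y, z normalised to -1 to 1, where 1 is 0.1 m, then the opening, from -1 (shut) to 1 (fully open). A call has 1 to 20 rows; each row is the pose to reach, as a shift and turn from the pose commanded when the call began; what a row does not reach only later rows make up. A row lasts 1/12 s, in which the tool goes at most 41.7 mm and 7.16 degrees, less where a joint would pass 70% of its speed; a pose out of reach is approached as far as the arm can. A call with a number of a shift or a turn outside -1 to 1 is refused whole. A call with a gripper value outside its range is refused whole. The fingers move at their own pace and stop on an object; "force" is the grip in N (left out, the last holds). Time passes only in rows, so rows that repeat a pose let the fingers close. It gives the time, the measured TCP pose, the force, the opening and the grip force at its end, in the units of the state.
- state(): the state, without advancing time (a new reading comes with each control period).
- snapshot(name): name is "scene" or "side" or "wrist"; returns a dict with "color" (480x640x3 uint8, red, green, blue), "intrinsics" (3x3 intrinsics, pixels), "k1" (the pictures are not rectified: a ray, as slopes to the right and down, at radius r is drawn at 1 + k1 r^2 times it, then the intrinsics apply), "R" (3x3) and "t" (3): a world point X has camera coordinates R X + t. Camera axes: x right, y down, z forward; pixel columns grow to the right and rows downward; lengths in m; the calibration is good to about 2 mm. A picture is of the moment at which its call begins. There is no depth.
- job_done(): hands the job in; it is judged then, once.
The state is a dict: "time": time; "qpos": joint angles; "dq": joint speeds; "joint_efforts": joint torques, N m; "ee_pos": TCP position; "orientation": TCP orientation; "contact_force": force on the tool from outside, world axes, zero at the start; "torque": the same for the moment, N m; "grip_width": finger opening in m; "finger_force": force on a finger pad.
Only numpy, scipy, OpenCV 4.12 (cv2) and the standard library are available. Lean on these libraries where they do the work, as an engineer would, in place of code of your own. Each camera call takes 0.05 s, during which the arm holds its last target. There are 200 camera calls.

## Working session

There is one attempt and no reset: what is moved stays moved. The work goes in short steps, Python scripts to look and compute and a tool call to move; the robot and the scene stay as the last step left them, time stands still between calls to the robot, and variables do not carry over. Pictures are saved under pics/ and viewed, at most 11 in all, crops included, and the job is handed in when it is done.

Besides the shell and the picture viewer there is one more tool, called after "Call:" as name(argument=value, ...) on one line, values as JSON. send_rows: Moves the arm, as the interface text tells. Its arguments: {"type":"object","properties":{"series":{"type":"array"},"force":{"type":"number"}},"required":["series"]}

```bash
ls; mkdir -p pics; cat > h.py <<'E'
import numpy as np,cv2,pickle
from rig import state,snapshot,grip_point_offset
def snap(n,f):
    s=snapshot(n); cv2.imwrite(f'pics/{f}.png',s['color'][:,:,::-1]); pickle.dump(s,open(f'pics/{f}.pkl','wb')); return s
def load(f): return pickle.load(open(f'pics/{f}.pkl','rb'))
def ray(s,uv):
    K=np.array(s['intrinsics']);d=np.array([(uv[0]-K[0,2])/K[0,0],(uv[1]-K[1,2])/K[1,1]]);x=d.copy()
    for _ in range(20): x=d/(1+s['k1']*(x@x))
    R=np.array(s['R']);v=R.T@np.r_[x,1];return -R.T@np.array(s['t']),v/np.linalg.norm(v)
def onz(s,uv,z):
    o,v=ray(s,uv);return o+v*(z-o[2])/v[2]
def tri(obs):
    A=np.zeros((3,3));b=np.zeros(3)
    for s,uv in obs:
        o,v=ray(s,uv);P=np.eye(3)-np.outer(v,v);A+=P;b+=P@o
    p=np.linalg.solve(A,b);return p,[float(1e3*np.linalg.norm((np.eye(3)-np.outer(ray(s,u)[1],ray(s,u)[1]))@(p-ray(s,u)[0]))) for s,u in obs]
def proj(s,X):
    c=np.array(s['R'])@X+np.array(s['t']);x=c[:2]/c[2];x=x*(1+s['k1']*(x@x));K=np.array(s['intrinsics']);return np.array([K[0,0]*x[0]+K[0,2],K[1,1]*x[1]+K[1,2]])
E
python3 - <<'E'
from h import *
for n in ['scene','side','wrist']:
    s=snap(n,n+'0'); print(n,np.round(-np.array(s['R']).T@s['t'],3),s['k1'],np.round(s['intrinsics'],0).tolist())
print(grip_point_offset,state())
E
```

```text
pics
scene [1.032 0.549 0.671] -0.10061058486344461 [[455.0, 0.0, 323.0], [0.0, 455.0, 243.0], [0.0, 0.0, 1.0]]
side [ 0.361 -0.65   0.874] 0.02559490767439213 [[551.0, 0.0, 320.0], [0.0, 551.0, 253.0], [0.0, 0.0, 1.0]]
wrist [ 0.292 -0.532  0.373] 0.0040603553874842355 [[425.0, 0.0, 323.0], [0.0, 425.0, 239.0], [0.0, 0.0, 1.0]]
0.1547 {'time': 0.15, 'qpos': array([-1.28039844e+00,  1.31006016e-01,  1.48902310e+00, -2.34794779e-05,
        1.52301405e+00, -8.54012901e-02]), 'dq': array([-0.00013213, -0.00194357, -0.00333455,  0.00223266, -0.00132949,
       -0.00250188]), 'joint_efforts': array([-8.14335672e-04, -5.70063722e+01, -5.01158917e+01, -3.43308811e-04,
        9.57507669e-03,  1.89212989e-05]), 'ee_pos': array([ 0.22017527, -0.55795442,  0.40387759]), 'orientation': array([-3.14014543e+00, -1.00359565e-04,  3.75800245e-01]), 'contact_force': array([-0.38592966, -0.37188788, -0.49012496]), 'torque': array([0.03164255, 0.05191421, 0.02182494]), 'finger_force': 0.0, 'grip_width': 0.08520140071443665}
```

View pics/scene0.png

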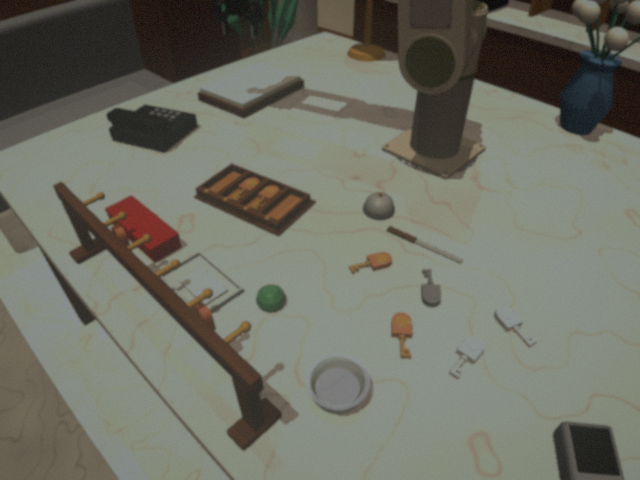

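View pics/side0.png

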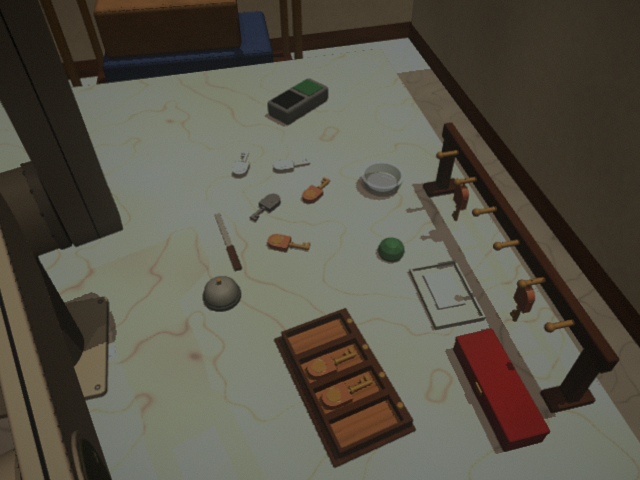

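The scene picture shows the two brass keys at about (375,262) and (402,333) and the tray at (255,198). The side picture shows the keys at (287,242) and (316,190) and the tray at (345,385), with its outer pockets empty and the studs on the right-hand end. Next I'll zoom in.

```bash
python3 - <<'E'
from h import *
a,b=load('scene0')['color'],load('side0')['color']
def crop(im,x,y,w,h,k): return cv2.convertScaleAbs(cv2.resize(im[y:y+h,x:x+w],None,fx=k,fy=k,interpolation=cv2.INTER_CUBIC),alpha=1.3)
M=np.zeros((600,800,3),np.uint8)
def put(im,x,y): M[y:y+im.shape[0],x:x+im.shape[1]]=im
put(crop(b,270,305,150,165,3),0,0)       # side tray, x/3+270,y/3+305 
put(crop(b,260,170,80,85,4),450,0)       # side keys
put(crop(a,345,245,85,120,2),0,0+0) if 0 else None
put(crop(a,345,245,80,120,2),450+0,340+0) if 0 else None
put(crop(a,345,245,75,62,4),450,345)     # scene key1
put(crop(a,380,305,40,60,4),0,0) if 0 else None
cv2.imwrite('pics/m1.png',M[:,:,::-1])
M[:]=0
put(crop(a,185,155,140,85,4),0,0); put(crop(a,380,305,40,60,4),580,0)
cv2.imwrite('pics/m2.png',M[:345,:,::-1])
E
```

```text
(no output)
```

View pics/m1.png

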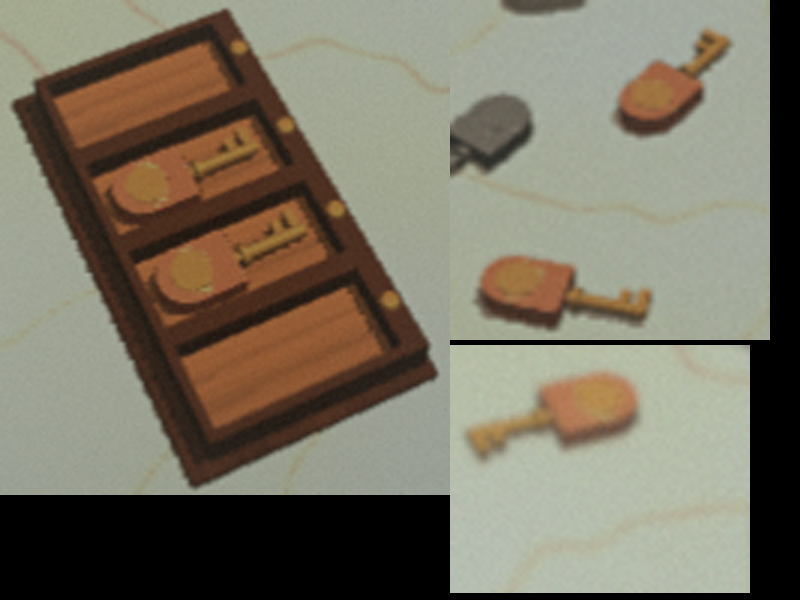

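View pics/m2.png

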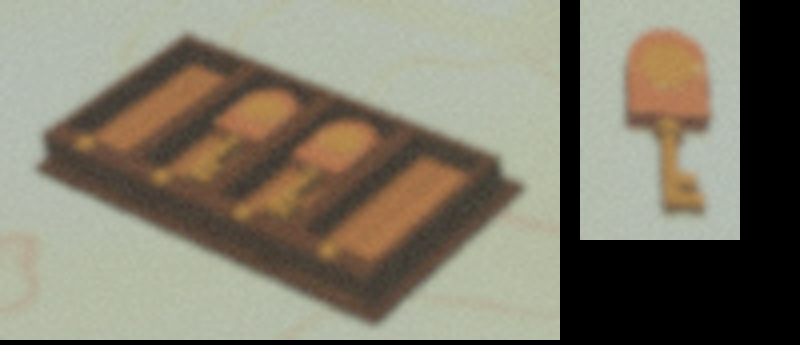

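The zoomed views confirm that the two outer pockets are empty, the studs are at the right end in the side view, and the stored keys' blades point at the studs. Now I'll triangulate the studs, rim corners and key points.

```bash
python3 - <<'E'
from h import *
a,b=load('scene0'),load('side0')
S=lambda x,y:(x/3+270-.33,y/3+305-.33)
K=lambda x,y:((x-450)/4+260-.4,y/4+170-.4)
A1=lambda x,y:((x-450)/4+345-.4,(y-345)/4+245-.4)
A2=lambda x,y:(x/4+185-.4,y/4+155-.4)
A3=lambda x,y:((x-580)/4+380-.4,y/4+305-.4)
P={'stud1':(A2(327,251),S(238,47)),'stud2':(A2(242,213),S(285,125)),'stud3':(A2(162,177),S(337,209)),'stud4':(A2(87,143),S(391,300)),
'k1disc':(A1(600,396),K(516,277)),'k1root':(A1(548,418),K(568,297)),'k1tip':(A1(472,441),K(648,300)),
'k2disc':(A3(665,62),K(653,96)),'k2root':(A3(666,124),K(692,78)),'k2tip':(A3(668,208),K(725,36)),
'rimA':(A2(498,160),S(35,82)),'rimB':(A2(187,37),S(213,438))}
for n,(u,v) in P.items(): p,e=tri([(a,u),(b,v)]); print(n,np.round(p*1e3,1),np.round(e,1))
g=state();print(load('wrist0')['R'],load('wrist0')['t'])
E
```

```text
stud1 [553.1 -81.1  31. ] [0.6 0.6]
stud2 [ 564.6 -142.2   31.1] [0.3 0.3]
stud3 [ 576.3 -203.1   31.3] [0.5 0.5]
stud4 [ 587.2 -263.7   31.3] [0.8 0.8]
k1disc [462.  174.   15.2] [0.2 0.2]
k1root [487.1 160.2   7.5] [0.2 0.2]
k1tip [528.3 144.6  10.4] [0.3 0.3]
k2disc [566.7 299.6  15. ] [0.3 0.3]
k2root [592.6 317.7   9.5] [2.6 2.6]
k2tip [623.6 346.3   9.9] [1.2 1.2]
rimA [425.8 -74.6  28.8] [0.4 0.4]
rimB [ 472.4 -314.3   30.1] [0.4 0.4]
[[ 0.36578407 -0.93069813 -0.00173569]
 [-0.88800082 -0.34956031  0.2987677 ]
 [-0.27866926 -0.10774317 -0.95432429]] [-0.60103607 -0.03776696  0.38034279]
```

Checks: the studs are 62 mm apart at a height of about 31 mm, and the key tops are at about 15 mm, as they should be. That puts the tray yaw at about 0.185. With the key held across the fob, the fingers (about 65 mm over their backs) won't fit a 50 mm pocket, so I'll grip by the blade. I'm moving above key 1 now.

Call:
send_rows(series=[[[0,0,-0.125,0.09,0.22,0,-0.4],[0,0,-0.25,0.18,0.45,0,-0.4],[0,0,-0.375,0.27,0.67,0,-0.4],[0,0,-0.5,0.35,0.89,0,-0.4]]])

```text
time: 0.48
ee_pos: [0.2555, -0.4681, 0.4041]
orientation: [-3.141, 0.0, -0.022]
contact_force: [-0.1, 0.9, 0.5]
grip_width: 0.0386
finger_force: 0.0
```

Call:
send_rows(series=[[[0,0,-0.125,0.09,0.22,0,-0.4],[0,0,-0.25,0.18,0.45,0,-0.4],[0,0,-0.375,0.27,0.67,0,-0.4],[0,0,-0.5,0.35,0.89,0,-0.4]]])

```text
time: 0.82
ee_pos: [0.2905, -0.3789, 0.4044]
orientation: [-3.141, 0.0, -0.414]
contact_force: [0.0, 0.4, 0.4]
grip_width: 0.0258
finger_force: 0.0
```

Call:
send_rows(series=[[[0,0,0,0.09,0.22,0,-0.4],[0,0,0,0.18,0.45,0,-0.4],[0,0,0,0.27,0.67,0,-0.4],[0,0,0,0.35,0.89,0,-0.4]]])

```text
time: 1.15
ee_pos: [0.3255, -0.2899, 0.4044]
orientation: [-3.141, 0.0, -0.41]
contact_force: [0.5, -0.3, 0.2]
grip_width: 0.0257
finger_force: 0.0
```

Call:
send_rows(series=[[[0,0,0,0.09,0.22,0,-0.4],[0,0,0,0.18,0.45,0,-0.4],[0,0,0,0.27,0.67,0,-0.4],[0,0,0,0.35,0.89,0,-0.4]]])

```text
time: 1.48
ee_pos: [0.3604, -0.2009, 0.4045]
orientation: [-3.141, 0.0, -0.41]
contact_force: [1.0, -0.1, 0.3]
grip_width: 0.0255
finger_force: 0.0
```

Call:
send_rows(series=[[[0,0,0,0.09,0.22,0,-0.4],[0,0,0,0.18,0.45,0,-0.4],[0,0,0,0.27,0.67,0,-0.4],[0,0,0,0.35,0.89,0,-0.4]]])

```text
time: 1.82
ee_pos: [0.3954, -0.1119, 0.4045]
orientation: [-3.142, 0.0, -0.41]
contact_force: [0.4, 0.1, -0.0]
grip_width: 0.0257
finger_force: 0.0
```

Call:
send_rows(series=[[[0,0,0,0.09,0.22,0,-0.4],[0,0,0,0.18,0.45,0,-0.4],[0,0,0,0.27,0.67,0,-0.4],[0,0,0,0.35,0.89,0,-0.4]]])

```text
time: 2.15
ee_pos: [0.4304, -0.0229, 0.4045]
orientation: [3.142, 0.0, -0.409]
contact_force: [1.1, -0.5, 0.9]
grip_width: 0.0255
finger_force: 0.0
```

Call:
send_rows(series=[[[0,0,0,0.09,0.22,0,-0.4],[0,0,0,0.18,0.45,0,-0.4],[0,0,0,0.27,0.67,0,-0.4],[0,0,0,0.35,0.89,0,-0.4]]])

```text
time: 2.48
ee_pos: [0.4655, 0.0661, 0.4044]
orientation: [3.141, 0.0, -0.409]
contact_force: [-0.1, -0.0, -0.3]
grip_width: 0.0256
finger_force: 0.0
```

Call:
send_rows(series=[[[0,0,0,0.09,0.22,0,-0.4],[0,0,0,0.18,0.45,0,-0.4],[0,0,0,0.27,0.67,0,-0.4],[0,0,0,0.35,0.89,0,-0.4],[0,0,0,0.35,0.89,0,-0.4],[0,0,0,0.35,0.89,0,-0.4]]])

```text
time: 2.98
ee_pos: [0.5002, 0.1548, 0.4041]
orientation: [3.141, 0.001, -0.408]
contact_force: [-0.0, -0.6, 1.2]
grip_width: 0.0254
finger_force: 0.0
```

```bash
python3 - <<'E'
from h import *
s=snap('wrist','w1'); 
for n in['scene0','side0']: pass
for p in ['side0']:
    for uv in [(440,190),(565,400),(383,192),(445,295)]: print(uv,np.round(onz(load(p),uv,0),3))
print(np.round(-np.array(s['R']).T@s['t'],3), [proj(s,np.array(p)).round() for p in [(.462,.174,.014),(.5283,.1446,.007)]])
E
```

```text
(440, 190) [0.874 0.253 0.   ]
(565, 400) [ 0.873 -0.308  0.   ]
(383, 192) [ 0.74   0.279 -0.   ]
(445, 295) [ 0.763 -0.047 -0.   ]
[0.571 0.123 0.374] [array([319., 247.]), array([320., 164.])]
```

View pics/w1.png

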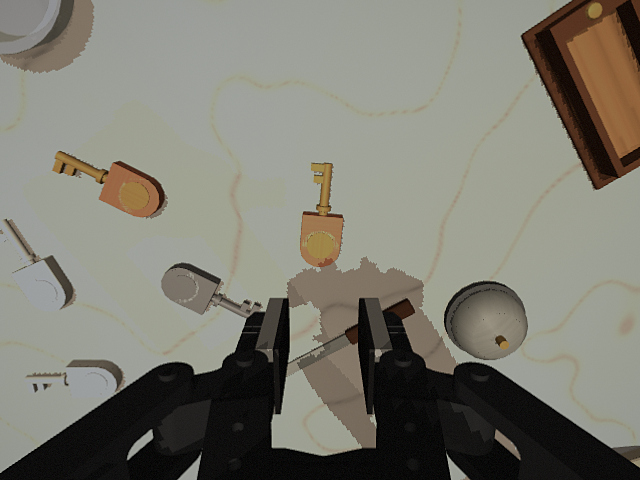

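The wrist view shows key 1 at (322,240) with its blade tip at (323,165), and key 2 at (135,195) with its tip at (58,160). I'll fit the key silhouettes jointly in all three views.

```bash
cat > fit.py <<'E'
from h import *
from scipy.optimize import minimize
t=np.linspace(np.pi/2,3*np.pi/2,15)
F=np.r_[[[15,-18],[15,18]],np.c_[-15+18*np.cos(t),18*np.sin(t)]]
PARTS=[np.r_[np.c_[F,0*F[:,0]],np.c_[F,0*F[:,0]+14]]]+[np.array([[x,y,7] for x,y in q],float) for q in
 ([[15,-4],[60,-4],[60,4],[15,4]],[[54,4],[60,4],[60,11],[54,11]],[[42,4],[48,4],[48,10],[42,10]])]
def render(s,p,k,off,sh):
    m=np.zeros(sh,np.uint8);c,sn=np.cos(p[2]),np.sin(p[2])
    for q in PARTS:
        X=np.c_[p[0]+(c*q[:,0]-sn*q[:,1])/1e3,p[1]+(sn*q[:,0]+c*q[:,1])/1e3,p[3]+q[:,2]/1e3]
        u=np.array([proj(s,x) for x in X]);u=((u-off+.5)*k-.5)*16
        cv2.fillConvexPoly(m,cv2.convexHull(np.round(u).astype(np.int32)),255,cv2.LINE_AA,4)
    return m/255.
def fit(views,p0,fixz=True,k=4):
    D=[]
    for s in views:
        u=proj(s,np.array([p0[0],p0[1],.007]));off=np.round(u-75).clip(0);off=off.astype(int)
        im=s['color'][off[1]:off[1]+150,off[0]:off[0]+150].astype(int)
        mk=((im[...,0]-im[...,2])>45)&(im[...,0]>90)
        n,l,st,ce=cv2.connectedComponentsWithStats(mk.astype(np.uint8))
        r=render(s,[*p0[:3],0 if len(p0)<4 else p0[3]],1,off,mk.shape)>.5
        best=max(range(1,n),key=lambda i:((l==i)&r).sum()); mk=(l==best)
        D.append((s,off,cv2.resize(mk.astype(np.float32),None,fx=k,fy=k)))
    def cost(v):
        p=[v[0],v[1],v[2],v[3]/1 if not fixz else 0];e=0
        for s,off,m in D:
            r=render(s,p,k,off,m.shape);e+=1-np.minimum(r,m).sum()/np.maximum(r,m).sum()
        return e/len(D)
    x0=np.array(p0[:3] if fixz else [*p0[:3],0.]);N=len(x0)
    d=np.diag([.006,.006,.1,.006][:N]);r=minimize(cost,x0,method='Nelder-Mead',options=dict(initial_simplex=np.r_[[x0],x0+d],xatol=1e-4,fatol=1e-4))
    return r.x,r.fun
E
python3 - <<'E'
from fit import *
V={n:load(n) for n in['scene0','side0','w1']}
for p0 in [(.473,.168,-.41),(.577,.308,.687)]:
    for n,s in V.items(): x,e=fit([s],p0);print(n,np.round(x,4),round(e,3))
    x,e=fit(list(V.values()),p0,False);print('all',np.round(x,4),round(e,3))
E
```

```text
scene0 [ 0.4706  0.166  -0.4522] 0.298
side0 [ 0.4738  0.1702 -0.4929] 0.339
w1 [ 0.4735  0.1672 -0.4954] 0.11
all [ 0.4733  0.1673 -0.4879  0.0017] 0.258
scene0 [0.5739 0.308  0.6891] 0.243
side0 [0.5783 0.3115 0.6997] 0.377
w1 [0.5775 0.3095 0.6685] 0.194
all [0.577  0.3088 0.6739 0.0019] 0.285
```

```bash
python3 - <<'E'
from fit import *
s=load('w1');im=s['color'].astype(int)[155:218,295:350];mk=((im[...,0]-im[...,2])>45)&(im[...,0]>90)
p=(.4735,.1672,-.495);c,sn=np.cos(p[2]),np.sin(p[2])
for i in range(0,63,2):
    w=np.where(mk[i])[0]
    if len(w):
        o=[]
        for u in (w[0]-.5,w[-1]+.5):
            q=onz(s,(295+u,155+i),.007)[:2]-p[:2];o+=[round(1e3*(c*q[0]+sn*q[1]),1),round(1e3*(-sn*q[0]+c*q[1]),1)]
        print(155+i,o)
E
```

```text
163 [np.float64(59.2), np.float64(13.1), np.float64(60.2), np.float64(2.1)]
165 [np.float64(57.5), np.float64(13.9), np.float64(59.0), np.float64(-4.1)]
167 [np.float64(55.8), np.float64(13.7), np.float64(57.3), np.float64(-4.2)]
169 [np.float64(54.0), np.float64(13.6), np.float64(55.6), np.float64(-4.4)]
171 [np.float64(52.8), np.float64(8.3), np.float64(53.9), np.float64(-4.5)]
173 [np.float64(51.5), np.float64(3.0), np.float64(52.1), np.float64(-3.8)]
175 [np.float64(49.1), np.float64(10.6), np.float64(50.4), np.float64(-4.0)]
177 [np.float64(47.4), np.float64(10.5), np.float64(48.7), np.float64(-4.1)]
179 [np.float64(45.7), np.float64(10.4), np.float64(46.9), np.float64(-4.3)]
181 [np.float64(43.9), np.float64(11.1), np.float64(45.2), np.float64(-4.5)]
183 [np.float64(42.7), np.float64(4.0), np.float64(43.4), np.float64(-3.7)]
185 [np.float64(41.0), np.float64(3.9), np.float64(41.7), np.float64(-3.9)]
187 [np.float64(39.2), np.float64(3.7), np.float64(39.9), np.float64(-4.1)]
189 [np.float64(37.5), np.float64(3.6), np.float64(38.2), np.float64(-4.2)]
191 [np.float64(35.7), np.flo
[... 337 characters left out ...]
loat64(-4.1)]
201 [np.float64(26.8), np.float64(3.6), np.float64(27.5), np.float64(-4.3)]
203 [np.float64(25.0), np.float64(3.4), np.float64(25.6), np.float64(-3.6)]
205 [np.float64(23.2), np.float64(3.3), np.float64(23.8), np.float64(-3.8)]
207 [np.float64(21.2), np.float64(5.8), np.float64(22.2), np.float64(-5.7)]
209 [np.float64(19.4), np.float64(5.6), np.float64(20.4), np.float64(-5.8)]
211 [np.float64(17.7), np.float64(3.7), np.float64(18.5), np.float64(-6.0)]
213 [np.float64(15.9), np.float64(3.6), np.float64(16.5), np.float64(-3.5)]
215 [np.float64(12.9), np.float64(17.5), np.float64(14.6), np.float64(-2.8)]
217 [np.float64(11.0), np.float64(18.3), np.float64(13.8), np.float64(-14.5)]
```

The fit matches the text: blade ±4 mm, tip at 60, teeth from 43.5 on. The clear stretch of rod is x≈22–43, so I'll grip at x≈30.5, yaw −0.495.

Call:
send_rows(series=[[[0,0,-0.11,0.0,-0.02,-0.25,-0.45],[0,0,-0.11,0.0,-0.02,-0.5,-0.45],[0,0,-0.11,0.0,-0.02,-0.75,-0.45],[0,0,-0.11,0.0,-0.02,-1,-0.45],[0,0,-0.11,0.0,-0.02,-1,-0.45],[0,0,-0.11,0.0,-0.02,-1,-0.45]]])

```text
time: 3.53
ee_pos: [0.4994, 0.1509, 0.3036]
orientation: [3.139, 0.003, -0.497]
contact_force: [0.1, -0.2, 1.0]
grip_width: 0.0236
finger_force: 0.0
```

```bash
python3 - <<'E'
from fit import *
s=snap('wrist','w2');x,e=fit([s],(.4735,.1672,-.495));print(x,e)
x,e=fit([s,load('w1')],(.4735,.1672,-.495),False);print(x,e)
print(state()['ee_pos'],state()['orientation'],state()['grip_width'])
E
```

```text
[ 0.47383625  0.16696699 -0.5063666 ] 0.26987018817200525
[ 0.47204215  0.16795828 -0.49899477 -0.0046784 ] 0.17917613420902023
[0.50025808 0.15120934 0.30546223] [ 3.14138345e+00  6.30700286e-05 -4.96898907e-01] 0.023633192801875185
```

View pics/w2.png

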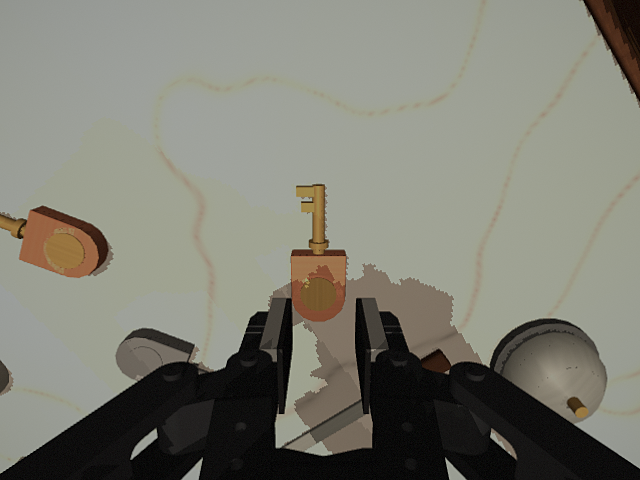

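The wrist view is as expected: the key's blade, at column 319, is centred between the fingers at about 322. Key 2 is at the left, untouched. Descending now.

Call:
send_rows(series=[[[0,0,0,0,0.01,-0.25,-0.45],[0,0,0,0,0.01,-0.5,-0.45],[0,0,0,0,0.01,-0.75,-0.45],[0,0,0,0,0.01,-0.9,-0.45],[0,0,0,0,0.01,-1,-0.45]]])

```text
time: 4.0
ee_pos: [0.5007, 0.1527, 0.205]
orientation: [-3.141, -0.001, -0.496]
contact_force: [-0.8, 0.3, 0.1]
grip_width: 0.0239
finger_force: 0.0
```

Call:
send_rows(series=[[[0,0,0,0,0,-0.1,-0.45],[0,0,0,0,0,-0.18,-0.45],[0,0,0,0,0,-0.23,-0.45],[0,0,0,0,0,-0.27,-0.45],[0,0,0,0,0,-0.27,-0.45],[0,0,0,0,0,-0.27,-0.45]]])

```text
time: 4.5
ee_pos: [0.5005, 0.1529, 0.1781]
orientation: [-3.141, -0.0, -0.496]
contact_force: [0.1, 0.6, -0.6]
grip_width: 0.0231
finger_force: 0.0
```

Call:
send_rows(series=[[[0,0,0,0,0,0,-0.7],[0,0,0,0,0,0,-0.9],[0,0,0,0,0,0,-1],[0,0,0,0,0,0,-1],[0,0,0,0,0,0,-1],[0,0,0,0,0,0,-1]]], force=70)

```text
time: 5.0
ee_pos: [0.5006, 0.153, 0.1783]
orientation: [-3.141, -0.001, -0.496]
contact_force: [-0.3, 0.5, 4.6]
grip_width: 0.0045
finger_force: 69.0
```

The width of 4.5 mm on an 8 mm rod means the pads caught only the top of the rod. I'll reopen, go a little lower and close again.

Call:
send_rows(series=[[[0,0,0,0,0,0,-0.6],[0,0,0,0,0,0,-0.6],[0,0,0,0,0,-0.015,-0.6],[0,0,0,0,0,-0.03,-0.6],[0,0,0,0,0,-0.04,-0.6],[0,0,0,0,0,-0.04,-0.6]]])

```text
time: 5.5
ee_pos: [0.5001, 0.1528, 0.1737]
orientation: [3.141, 0.001, -0.496]
contact_force: [-3.2, -0.4, 6.5]
grip_width: 0.0174
finger_force: 2.9
```

Call:
send_rows(series=[[[0,0,0,0,0,0,-0.7],[0,0,0,0,0,0,-0.85],[0,0,0,0,0,0,-1],[0,0,0,0,0,0,-1],[0,0,0,0,0,0,-1],[0,0,0,0,0,0,-1]]])

```text
time: 6.0
ee_pos: [0.5004, 0.153, 0.1739]
orientation: [-3.141, -0.0, -0.496]
contact_force: [-0.2, 1.0, 4.9]
grip_width: 0.005
finger_force: 69.3
```

```bash
python3 - <<'E'
from h import *
s=snap('wrist','w3');im=s['color'][150:420,200:440]
t=snap('side','s3');im2=t['color'][190:280,240:340]
M=np.zeros((540,800,3),np.uint8);M[:,:480]=cv2.resize(im,(480,540));M[:288,480:]=cv2.resize(im2,(320,288))
cv2.imwrite('pics/m3.png',M[:,:,::-1])
E
```

```text
(no output)
```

View pics/m3.png

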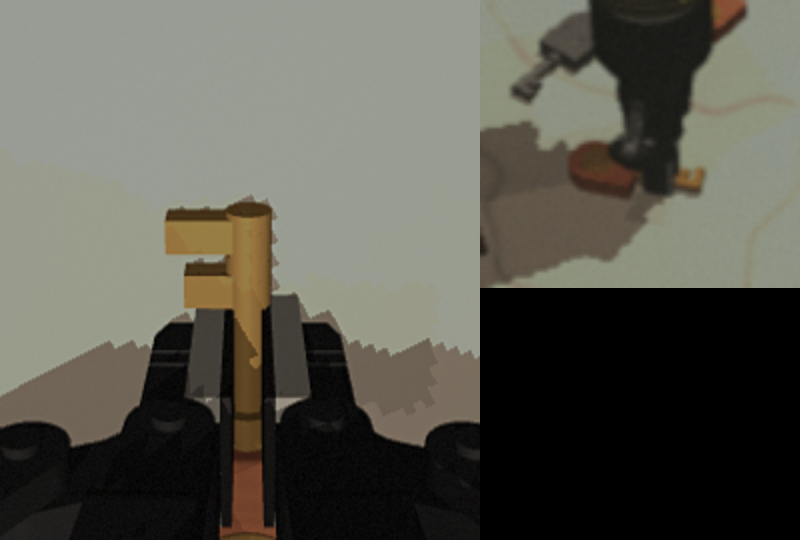

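The pads hold the rod squarely, just behind the second tooth, and the key lies flat. The width reading simply runs low under grip force. I'll lift and check.

Call:
send_rows(series=[[[0,0,0,0,0,0,-1],[0,0,0,0,0,0.05,-1],[0,0,0,0,0,0.15,-1],[0,0,0,0,0,0.35,-1],[0,0,0,0,0,0.6,-1],[0,0,0,0,0,0.85,-1],[0,0,0,0,0,0.95,-1],[0,0,0,0,0,0.95,-1],[0,0,0,0,0,0.95,-1]]], force=90)

```text
time: 6.85
ee_pos: [0.5002, 0.1528, 0.2686]
orientation: [-3.141, -0.001, -0.496]
contact_force: [0.5, -0.2, -2.6]
grip_width: 0.0037
finger_force: 88.4
```

```bash
python3 - <<'E'
from h import *
s=snap('wrist','w4');t=snap('side','s4');u=snap('scene','c4')
st=state();p=st['ee_pos'];print(p,st['orientation'],st['contact_force'],st['torque'],st['grip_width'])
def cr(s,w,h,k):
    q=proj(s,p-[0,0,.17]).astype(int);x0=max(q[0]-w//2,0);y0=max(q[1]-h//2,0);print(x0,y0);return cv2.resize(s['color'][y0:y0+h,x0:x0+w],(w*k,h*k),interpolation=2)
M=np.zeros((600,800,3),np.uint8);M[:540,:480]=cv2.resize(s['color'][150:420,200:440],(480,540))
M[:300,480:]=cr(t,80,75,4);M[300:600,480:]=cr(u,80,75,4)
cv2.imwrite('pics/m4.png',M[:,:,::-1])
E
```

```text
[0.49930832 0.15267467 0.26654313] [ 3.13933962e+00  2.68422602e-03 -4.95981688e-01] [-1.72374154  0.54899827 -2.56660392] [-0.07264876 -0.07367778  0.00335589] 0.003960499053761711
253 178
325 194
```

View pics/m4.png

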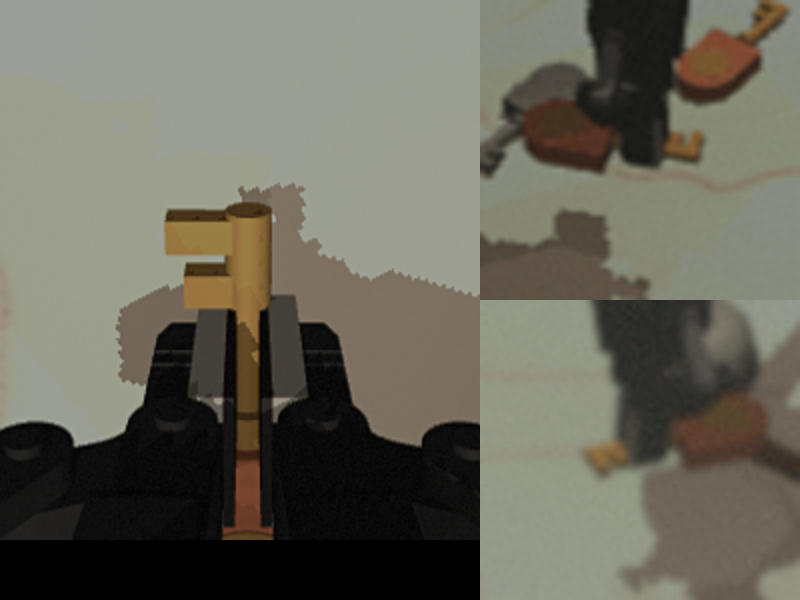

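The key is held level with the tooth side unchanged. I'll carry it to above the near empty pocket: centre (491,−93), so the TCP goes to (508,−90) at yaw 0.185.

Call:
send_rows(series=[[[0,0,0.07,0.01,-0.15,0,-1],[0,0,0.15,0.01,-0.4,0,-1],[0,0,0.22,0.02,-0.6,0,-1],[0,0,0.29,0.02,-0.81,0,-1]]])

```text
time: 7.33
ee_pos: [0.5015, 0.0711, 0.2668]
orientation: [3.141, 0.003, -0.265]
contact_force: [0.9, -0.3, -1.9]
grip_width: 0.004
finger_force: 88.5
```

Call:
send_rows(series=[[[0,0,0.07,0.01,-0.2,0,-1],[0,0,0.15,0.01,-0.4,0,-1],[0,0,0.22,0.02,-0.6,0,-1],[0,0,0.29,0.02,-0.81,0,-1]]])

```text
time: 7.67
ee_pos: [0.5035, -0.0099, 0.2669]
orientation: [-3.141, 0.003, -0.038]
contact_force: [0.1, -0.1, -2.9]
grip_width: 0.0039
finger_force: 88.5
```

Call:
send_rows(series=[[[0,0,0.07,0.01,-0.25,0,-1],[0,0,0.15,0.02,-0.45,0,-1],[0,0,0.22,0.03,-0.65,0,-1],[0,0,0.287,0.03,-0.8,0,-1],[0,0,0.287,0.03,-0.8,0,-1],[0,0,0.287,0.03,-0.8,0,-1]]])

```text
time: 8.17
ee_pos: [0.5066, -0.0895, 0.2671]
orientation: [-3.14, 0.002, 0.182]
contact_force: [0.2, 0.0, -3.0]
grip_width: 0.004
finger_force: 88.6
```

```bash
python3 - <<'E'
from h import *
s=snap('wrist','w5');st=state();print(st['ee_pos'],st['orientation'],st['contact_force'])
for X in [(.5531,-.0811,.033),(.5646,-.1422,.033)]: print(proj(s,np.array(X)))
cv2.imwrite('pics/m5.png',s['color'][:,:,::-1])
E
```

```text
[ 0.50671518 -0.08889367  0.26737878] [-3.14010311e+00  1.95573723e-03  1.82731200e-01] [-0.80959762  0.51928284 -2.76023939]
[320.39737305 169.9325129 ]
[450.85725947 169.25386565]
```

View pics/m5.png

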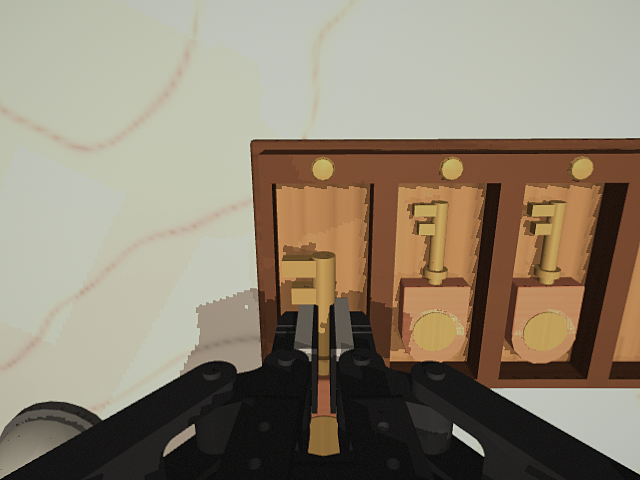

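The wrist view puts the stud at (322,168), against (320,170) predicted, so the tray is within about 1 mm of the estimate. The held key is over the pocket and lined up with it. Lowering now.

Call:
send_rows(series=[[[0,0,0,0.01,-0.01,-0.2,-1],[0,0,0,0.01,-0.01,-0.4,-1],[0,0,0,0.01,-0.01,-0.55,-1],[0,0,0,0.01,-0.01,-0.66,-1],[0,0,0,0.01,-0.01,-0.73,-1],[0,0,0,0.01,-0.01,-0.77,-1],[0,0,0,0.01,-0.01,-0.79,-1],[0,0,0,0.01,-0.01,-0.79,-1]]])

```text
time: 8.88
ee_pos: [0.5084, -0.09, 0.1899]
orientation: [3.142, -0.0, 0.185]
contact_force: [-0.1, -0.4, -2.4]
grip_width: 0.0038
finger_force: 88.6
```

Call:
send_rows(series=[[[0,0,0,0,0,-0.015,-1],[0,0,0,0,0,-0.03,-1],[0,0,0,0,0,-0.03,-1]]])

```text
time: 9.13
ee_pos: [0.5084, -0.0902, 0.187]
orientation: [3.141, -0.001, 0.185]
contact_force: [-0.5, -0.4, -2.6]
grip_width: 0.0039
finger_force: 88.6
```

Call:
send_rows(series=[[[0,0,0,0,0,-0.006,-1],[0,0,0,0,0,-0.013,-1],[0,0,0,0,0,-0.013,-1]]])

```text
time: 9.38
ee_pos: [0.5085, -0.0902, 0.186]
orientation: [3.141, -0.001, 0.185]
contact_force: [-1.0, 0.6, 2.6]
grip_width: 0.0039
finger_force: 89.2
```

Call:
send_rows(series=[[[0,0,0,0,0,0,-0.88],[0,0,0,0,0,0,-0.75],[0,0,0,0,0,0,-0.7],[0,0,0,0,0,0,-0.7],[0,0,0,0,0,0,-0.7]]])

```text
time: 9.8
ee_pos: [0.5085, -0.0903, 0.1857]
orientation: [3.141, -0.001, 0.185]
contact_force: [0.8, -0.8, 3.2]
grip_width: 0.0125
finger_force: 1.6
```

Call:
send_rows(series=[[[0,0,0,0,0,0.05,-0.7],[0,0,0,0,0,0.15,-0.7],[0,0,0,0,0,0.3,-0.7],[0,0,0,0,0,0.5,-0.7],[0,0,0,0,0,0.8,-0.5],[0,0,0,0,0,1,-0.45],[0,0,0,0,0,1,-0.45]]])

```text
time: 10.38
ee_pos: [0.5101, -0.0906, 0.2916]
orientation: [3.138, -0.008, 0.185]
contact_force: [0.9, -0.0, 1.2]
grip_width: 0.0234
finger_force: 0.0
```

```bash
python3 - <<'E'
from fit import *
s=snap('wrist','w6');t=snap('side','s6');st=state();print(st['ee_pos'],st['contact_force'],st['grip_width'])
M=np.zeros((600,800,3),np.uint8);M[:480,:427]=cv2.resize(s['color'][120:480,160:480],(427,480));M[:480,440:800]=cv2.resize(t['color'][300:460,280:400],(360,480))
cv2.imwrite('pics/m6.png',M[:,:,::-1])
E
```

```text
[ 0.50869096 -0.09019018  0.2871604 ] [-0.3523652  -0.01300001 -0.27724475] 0.023658181835382375
```

View pics/m6.png

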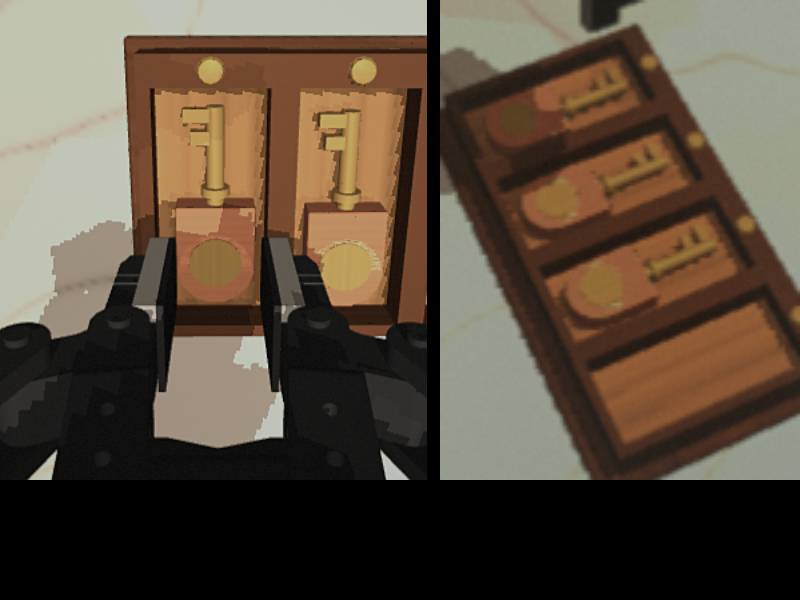

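Key 1 lies flat in its pocket with the blade towards the stud, just like its neighbours. I've viewed 9 pictures. Now to key 2.

Call:
send_rows(series=[[[0,0,0.03,0.04,0.2,0,-0.45],[0,0,0.06,0.09,0.42,0,-0.45],[0,0,0.09,0.14,0.63,0,-0.45],[0,0,0.123,0.19,0.84,0,-0.45]]])

```text
time: 10.82
ee_pos: [0.5266, -0.0052, 0.2839]
orientation: [-3.14, 0.003, 0.282]
contact_force: [-0.3, -0.0, 0.0]
grip_width: 0.0233
finger_force: 0.0
```

Call:
send_rows(series=[[[0,0,0.03,0.04,0.2,0,-0.45],[0,0,0.06,0.09,0.42,0,-0.45],[0,0,0.09,0.14,0.63,0,-0.45],[0,0,0.123,0.19,0.84,0,-0.45]]])

```text
time: 11.15
ee_pos: [0.5456, 0.079, 0.2838]
orientation: [-3.141, 0.003, 0.379]
contact_force: [0.1, 0.7, 0.2]
grip_width: 0.0232
finger_force: 0.0
```

Call:
send_rows(series=[[[0,0,0.03,0.04,0.2,0.1,-0.45],[0,0,0.06,0.09,0.42,0.2,-0.45],[0,0,0.09,0.14,0.63,0.4,-0.45],[0,0,0.123,0.19,0.84,0.5,-0.45]]])

```text
time: 11.48
ee_pos: [0.5651, 0.163, 0.3356]
orientation: [-3.141, 0.001, 0.476]
contact_force: [1.3, 0.3, 0.7]
grip_width: 0.0234
finger_force: 0.0
```

Call:
send_rows(series=[[[0,0,0.03,0.04,0.2,0.1,-0.45],[0,0,0.06,0.09,0.42,0.2,-0.45],[0,0,0.09,0.14,0.63,0.4,-0.45],[0,0,0.123,0.19,0.84,0.5,-0.45]]])

```text
time: 11.82
ee_pos: [0.5841, 0.247, 0.3857]
orientation: [-3.141, 0.001, 0.573]
contact_force: [1.2, -0.3, 0.6]
grip_width: 0.0235
finger_force: 0.0
```

Call:
send_rows(series=[[[0,0,0.03,0.04,0.2,0,-0.45],[0,0,0.06,0.09,0.42,0,-0.45],[0,0,0.09,0.14,0.63,0,-0.45],[0,0,0.123,0.17,0.83,0,-0.45],[0,0,0.123,0.17,0.83,0,-0.45],[0,0,0.123,0.17,0.83,0,-0.45]]])

```text
time: 12.32
ee_pos: [0.6007, 0.3296, 0.3833]
orientation: [-3.141, 0.003, 0.669]
contact_force: [-0.3, -0.8, -0.1]
grip_width: 0.0235
finger_force: 0.0
```

```bash
python3 - <<'E'
from fit import *
s=snap('wrist','w7');st=state();print(st['ee_pos'],st['orientation'])
p0=(.5775,.3095,.6685)
x,e=fit([s],p0);print(x,e)
y,e=fit([s,load('w1')],p0,False);print(y,e)
im=s['color'].astype(int);mk=((im[...,0]-im[...,2])>45)&(im[...,0]>90);c,sn=np.cos(x[2]),np.sin(x[2])
u0=proj(s,np.array([x[0],x[1],.007])).astype(int);print(u0)
for r in range(u0[1]-90,u0[1],4):
    w=np.where(mk[r,u0[0]-50:u0[0]+50])[0]
    if len(w):
        o=[]
        for u in (w[0]-.5,w[-1]+.5):
            q=onz(s,(u0[0]-50+u,r),.007)[:2]-x[:2];o+=[float(round(1e3*(c*q[0]+sn*q[1]),1)),float(round(1e3*(-sn*q[0]+c*q[1]),1))]
        print(r,o)
g=x[:2]+.0303*np.array([c,sn]);print('grip',g)
E
```

```text
[0.60086517 0.32874377 0.38367129] [-3.14123261e+00  2.88575858e-03  6.68133368e-01]
[0.57386569 0.30568493 0.66142394] 0.2979475955949681
[5.77200074e-01 3.08385358e-01 6.82322360e-01 2.04221699e-04] 0.25077052828206825
[323 241]
167 [63.3, 4.0, 63.3, -2.4]
171 [60.0, 15.4, 60.1, -3.3]
175 [56.7, 15.4, 56.9, -3.3]
179 [53.6, 4.0, 53.6, -3.4]
183 [50.2, 12.2, 50.3, -3.4]
187 [46.9, 12.2, 47.0, -3.4]
191 [43.6, 3.9, 43.7, -3.5]
195 [40.3, 3.9, 40.3, -3.5]
199 [36.9, 3.9, 37.0, -3.5]
203 [33.5, 3.9, 33.6, -3.6]
207 [30.1, 3.9, 30.2, -3.6]
211 [26.7, 3.9, 26.8, -3.6]
215 [23.3, 6.4, 23.4, -6.2]
219 [19.8, 3.9, 19.9, -3.7]
223 [16.2, 18.2, 16.5, -18.1]
227 [12.7, 18.2, 13.0, -18.1]
231 [9.2, 18.2, 9.5, -18.2]
235 [5.7, 18.2, 5.9, -18.3]
239 [2.1, 18.3, 2.3, -18.4]
grip [0.59777598 0.32429643]
```

The key is at (577,308), yaw 0.665, with the rod centred under the tool. The fob is in shadow, so I took the tip and fob edge as reference. The grip point is (601,327).

Call:
send_rows(series=[[[0,0,-0.005,0,-0.02,-0.25,-0.45],[0,0,-0.005,0,-0.02,-0.5,-0.45],[0,0,-0.005,0,-0.02,-0.75,-0.45],[0,0,-0.005,0,-0.02,-1,-0.45]]])

```text
time: 12.7
ee_pos: [0.6011, 0.3253, 0.2841]
orientation: [3.141, 0.001, 0.662]
contact_force: [0.2, 0.3, -0.4]
grip_width: 0.0233
finger_force: 0.0
```

Call:
send_rows(series=[[[0,0,0,0,0,-0.25,-0.45],[0,0,0,0,0,-0.5,-0.45],[0,0,0,0,0,-0.7,-0.45],[0,0,0,0,0,-0.85,-0.45],[0,0,0,0,0,-0.85,-0.45],[0,0,0,0,0,-0.85,-0.45]]])

```text
time: 13.2
ee_pos: [0.6009, 0.326, 0.1996]
orientation: [-3.141, 0.002, 0.663]
contact_force: [1.0, 0.2, 0.7]
grip_width: 0.0239
finger_force: 0.0
```

```bash
python3 - <<'E'
from fit import *
s=snap('wrist','w8');st=state();print(st['ee_pos'],st['orientation'])
x=np.array([.577,.3083,.665]);im=s['color'].astype(int);mk=((im[...,0]-im[...,2])>40)&(im[...,0]>80);c,sn=np.cos(x[2]),np.sin(x[2])
u0=proj(s,np.array([x[0]+.03*c,x[1]+.03*sn,.007])).astype(int);print(u0)
for r in range(u0[1]-80,u0[1]+40,6):
    w=np.where(mk[r,u0[0]-60:u0[0]+60])[0]
    if len(w):
        o=[]
        for u in (w[0]-.5,w[-1]+.5):
            q=onz(s,(u0[0]-60+u,r),.007)[:2]-x[:2];o+=[float(round(1e3*(c*q[0]+sn*q[1]),1)),float(round(1e3*(-sn*q[0]+c*q[1]),1))]
        print(r,o)
q=st['ee_pos'][:2]-x[:2];print('tcp in key',c*q[0]+sn*q[1],-sn*q[0]+c*q[1])
E
```

```text
[0.60162985 0.32648978 0.20132626] [ 3.14136556e+00 -6.16317263e-04  6.63315178e-01]
[316 295]
233 [57.1, 14.7, 57.1, -3.6]
239 [54.6, 14.7, 54.6, -3.6]
245 [52.1, 14.8, 52.0, -3.6]
251 [49.5, 4.0, 49.5, -3.6]
257 [47.0, 11.8, 46.9, -3.6]
263 [44.4, 11.8, 44.3, -3.6]
269 [41.8, 11.5, 41.7, -3.6]
275 [39.1, 3.8, 39.1, -3.6]
281 [36.4, 3.8, 36.4, -3.6]
287 [33.8, 3.9, 33.7, -3.6]
293 [31.0, 3.9, 31.0, -4.0]
299 [28.3, 3.9, 28.3, -4.0]
305 [25.5, 3.6, 25.5, -3.2]
311 [22.7, 3.6, 22.7, -3.1]
317 [19.9, 5.8, 19.9, -5.3]
323 [17.1, 5.8, 17.1, -5.7]
329 [14.2, 3.7, 14.2, -2.7]
tcp in key 0.030605809750451383 -0.0008842287049239516
```

Call:
send_rows(series=[[[0,0,0,-0.018,0,0,-0.45],[0,0,0,-0.018,0,-0.08,-0.45],[0,0,0,-0.018,0,-0.16,-0.45],[0,0,0,-0.018,0,-0.22,-0.45],[0,0,0,-0.018,0,-0.26,-0.45],[0,0,0,-0.018,0,-0.26,-0.45]]])

```text
time: 13.75
ee_pos: [0.5992, 0.3268, 0.1738]
orientation: [-3.141, 0.001, 0.664]
contact_force: [0.3, 0.4, -1.0]
grip_width: 0.0234
finger_force: 0.0
```

Call:
send_rows(series=[[[0,0,0,0,0,0,-0.7],[0,0,0,0,0,0,-0.85],[0,0,0,0,0,0,-1],[0,0,0,0,0,0,-1],[0,0,0,0,0,0,-1],[0,0,0,0,0,0,-1]]], force=90)

```text
time: 14.25
ee_pos: [0.5993, 0.3269, 0.1742]
orientation: [-3.141, 0.0, 0.664]
contact_force: [-0.9, 0.4, -0.6]
grip_width: 0.004
finger_force: 88.3
```

Call:
send_rows(series=[[[0,0,0,0,0,0.05,-1],[0,0,0,0,0,0.15,-1],[0,0,0,0,0,0.35,-1],[0,0,0,0,0,0.6,-1],[0,0,0,0,0,0.85,-1],[0,0,0,0,0,0.97,-1],[0,0,0,0,0,0.97,-1]]])

```text
time: 14.83
ee_pos: [0.601, 0.3275, 0.2768]
orientation: [3.14, -0.008, 0.664]
contact_force: [0.4, 0.1, -2.4]
grip_width: 0.0039
finger_force: 88.3
```

```bash
python3 - <<'E'
from h import *
s=snap('wrist','w9');a=load('w4');st=state();print(st['ee_pos'],st['contact_force'],st['torque'],st['grip_width'])
for t in (a,s):
    im=t['color'].astype(int);mk=((im[...,0]-im[...,2])>45)&(im[...,0]>80);mk[:240]=0;mk[430:]=0;mk[:,:270]=0;mk[:,350:]=0
    for r in (255,265,275,285,290,300,310): w=np.where(mk[r])[0];print(r,(w[0]+0,w[-1]) if len(w) else None,end=' ')
    print()
E
```

```text
[0.60025686 0.32720156 0.274004  ] [ 0.19145072  0.17055842 -3.44624419] [ 0.04292798 -0.06749617  0.02120368] 0.0037662543583064016
255 None 265 (np.int64(282), np.int64(334)) 275 (np.int64(283), np.int64(334)) 285 (np.int64(313), np.int64(334)) 290 (np.int64(292), np.int64(334)) 300 (np.int64(292), np.int64(334)) 310 (np.int64(318), np.int64(328)) 
255 (np.int64(282), np.int64(334)) 265 (np.int64(282), np.int64(334)) 275 (np.int64(313), np.int64(334)) 285 (np.int64(292), np.int64(334)) 290 (np.int64(292), np.int64(334)) 300 (np.int64(313), np.int64(334)) 310 (np.int64(318), np.int64(328))
```

Key 2 is held the same way, about 2 mm further back along the blade. I'm carrying it to above the far pocket: TCP (540,−273), yaw 0.185.

Call:
send_rows(series=[[[0,0,-0.02,-0.02,-0.15,0,-1],[0,0,-0.04,-0.04,-0.38,0,-1],[0,0,-0.065,-0.06,-0.62,0,-1],[0,0,-0.087,-0.08,-0.86,0,-1]]])

```text
time: 15.22
ee_pos: [0.5903, 0.2399, 0.2686]
orientation: [-3.141, 0.004, 0.596]
contact_force: [0.9, -0.1, -3.0]
grip_width: 0.0039
finger_force: 88.3
```

Call:
send_rows(series=[[[0,0,-0.02,-0.02,-0.21,0,-1],[0,0,-0.04,-0.04,-0.43,0,-1],[0,0,-0.065,-0.06,-0.64,0,-1],[0,0,-0.087,-0.08,-0.86,0,-1]]])

```text
time: 15.55
ee_pos: [0.5823, 0.1537, 0.2688]
orientation: [-3.14, 0.003, 0.526]
contact_force: [-0.3, -0.4, -2.1]
grip_width: 0.0037
finger_force: 88.3
```

Call:
send_rows(series=[[[0,0,-0.02,-0.02,-0.21,0,-1],[0,0,-0.04,-0.04,-0.43,0,-1],[0,0,-0.065,-0.06,-0.64,0,-1],[0,0,-0.087,-0.08,-0.86,0,-1]]])

```text
time: 15.88
ee_pos: [0.5743, 0.0679, 0.2689]
orientation: [-3.14, 0.003, 0.458]
contact_force: [0.3, 0.4, -2.5]
grip_width: 0.0039
finger_force: 88.3
```

Call:
send_rows(series=[[[0,0,-0.02,-0.02,-0.21,0,-1],[0,0,-0.04,-0.04,-0.43,0,-1],[0,0,-0.065,-0.06,-0.64,0,-1],[0,0,-0.087,-0.08,-0.86,0,-1]]])

```text
time: 16.22
ee_pos: [0.5663, -0.018, 0.269]
orientation: [-3.14, 0.003, 0.39]
contact_force: [-0.1, -0.5, -2.2]
grip_width: 0.004
finger_force: 88.3
```

Call:
send_rows(series=[[[0,0,-0.02,-0.02,-0.21,0,-1],[0,0,-0.04,-0.04,-0.43,0,-1],[0,0,-0.065,-0.06,-0.64,0,-1],[0,0,-0.087,-0.08,-0.86,0,-1]]])

```text
time: 16.55
ee_pos: [0.5583, -0.1038, 0.2689]
orientation: [-3.14, 0.003, 0.321]
contact_force: [0.3, 0.3, -2.8]
grip_width: 0.004
finger_force: 88.3
```

Call:
send_rows(series=[[[0,0,-0.02,-0.02,-0.21,0,-1],[0,0,-0.04,-0.04,-0.43,0,-1],[0,0,-0.065,-0.06,-0.64,0,-1],[0,0,-0.087,-0.08,-0.86,0,-1]]])

```text
time: 16.88
ee_pos: [0.5504, -0.1897, 0.2689]
orientation: [-3.139, 0.003, 0.253]
contact_force: [0.5, 0.5, -2.0]
grip_width: 0.0041
finger_force: 88.3
```

Call:
send_rows(series=[[[0,0,-0.02,-0.03,-0.25,0,-1],[0,0,-0.04,-0.06,-0.45,0,-1],[0,0,-0.065,-0.09,-0.65,0,-1],[0,0,-0.088,-0.11,-0.84,0,-1],[0,0,-0.088,-0.11,-0.84,0,-1],[0,0,-0.088,-0.11,-0.84,0,-1]]])

```text
time: 17.38
ee_pos: [0.5395, -0.2736, 0.2692]
orientation: [-3.139, 0.002, 0.183]
contact_force: [-0.1, 0.9, -2.2]
grip_width: 0.0042
finger_force: 88.4
```

```bash
python3 - <<'E'
from h import *
s=snap('wrist','w10');st=state();print(st['ee_pos'],st['orientation'],st['contact_force'],st['grip_width'])
im=s['color'].astype(int)
for X in [(.5872,-.2637,.033),(.5763,-.2031,.033)]:
    u=proj(s,np.array(X));x,y=u.round().astype(int);c=im[y-18:y+19,x-18:x+19]
    m=(c[...,0]-c[...,2]>60)&(c[...,1]>120);w=np.argwhere(m);print(u,w.mean(0)[::-1]+[x-18,y-18] if len(w) else None,len(w))
E
```

```text
[ 0.53972637 -0.27285647  0.26939549] [-3.13923429e+00  2.11401939e-03  1.84339059e-01] [ 0.04323098  0.75544353 -2.41410482] 0.004186677956664555
[318.33796351 166.1423213 ] [320.904 166.6  ] 375
[190.20874176 165.56685105] [192.05333333 167.43466667] 375
```

The stud position confirms the alignment to about 1 mm. Lowering.

Call:
send_rows(series=[[[0,0,0,0.005,-0.005,-0.2,-1],[0,0,0,0.005,-0.005,-0.4,-1],[0,0,0,0.005,-0.005,-0.55,-1],[0,0,0,0.005,-0.005,-0.66,-1],[0,0,0,0.005,-0.005,-0.73,-1],[0,0,0,0.005,-0.005,-0.78,-1],[0,0,0,0.005,-0.005,-0.81,-1],[0,0,0,0.005,-0.005,-0.81,-1]]])

```text
time: 18.1
ee_pos: [0.541, -0.2734, 0.1902]
orientation: [-3.141, 0.0, 0.185]
contact_force: [-0.4, -0.2, -2.2]
grip_width: 0.0041
finger_force: 88.4
```

Call:
send_rows(series=[[[0,0,0,0,0,-0.01,-1],[0,0,0,0,0,-0.02,-1],[0,0,0,0,0,-0.02,-1]]])

```text
time: 18.35
ee_pos: [0.5412, -0.2738, 0.189]
orientation: [3.141, -0.001, 0.185]
contact_force: [0.2, -0.0, -2.1]
grip_width: 0.0043
finger_force: 88.4
```

Call:
send_rows(series=[[[0,0,0,0,0,-0.01,-1],[0,0,0,0,0,-0.02,-1],[0,0,0,0,0,-0.02,-1]]])

```text
time: 18.6
ee_pos: [0.541, -0.2737, 0.1864]
orientation: [3.141, -0.0, 0.185]
contact_force: [0.4, -0.2, -2.1]
grip_width: 0.0038
finger_force: 88.5
```

Call:
send_rows(series=[[[0,0,0,0,0,-0.005,-1],[0,0,0,0,0,-0.01,-1],[0,0,0,0,0,-0.01,-1]]])

```text
time: 18.85
ee_pos: [0.5411, -0.2737, 0.186]
orientation: [3.141, -0.0, 0.185]
contact_force: [-1.0, 2.4, 3.5]
grip_width: 0.004
finger_force: 89.1
```

Contact with the floor. Release, lift and look.

Call:
send_rows(series=[[[0,0,0,0,0,0,-0.88],[0,0,0,0,0,0,-0.75],[0,0,0,0,0,0,-0.7],[0,0,0,0,0,0,-0.7],[0,0,0,0,0,0,-0.7]]])

```text
time: 19.27
ee_pos: [0.5412, -0.2739, 0.1858]
orientation: [3.141, -0.001, 0.185]
contact_force: [0.5, -1.9, 2.1]
grip_width: 0.0126
finger_force: 1.5
```

Call:
send_rows(series=[[[0,0,0,0,0,0.05,-0.7],[0,0,0,0,0,0.15,-0.7],[0,0,0,0,0,0.3,-0.7],[0,0,0,0,0,0.5,-0.7],[0,0,0,0,0,0.8,-0.7],[0,0,0,0,0,1,-0.7]]])

```text
time: 19.77
ee_pos: [0.5411, -0.2736, 0.2883]
orientation: [3.141, -0.001, 0.185]
contact_force: [0.5, -0.6, 1.1]
grip_width: 0.0127
finger_force: 0.0
```

Call:
send_rows(series=[[[0,0,0,-0.2,0,0.2,-0.7],[0,0,0,-0.5,0,0.4,-0.7],[0,0,0,-0.8,0,0.6,-0.7],[0,0,0,-0.8,0,0.6,-0.7],[0,0,0,-0.8,0,0.6,-0.7]]])

```text
time: 20.18
ee_pos: [0.4604, -0.2739, 0.348]
orientation: [3.139, -0.003, 0.184]
contact_force: [0.2, 0.0, -0.7]
grip_width: 0.013
finger_force: 0.0
```

```bash
python3 - <<'E'
from h import *
s=snap('wrist','w11');t=snap('side','s11')
M=np.zeros((600,800,3),np.uint8);M[:330,:440]=cv2.resize(s['color'],(440,330));M[:480,440:800]=cv2.resize(t['color'][300:460,280:400],(360,480))
M[330:600,:360]=cv2.resize(t['color'][120:480,160:640],(360,270))
cv2.imwrite('pics/m11.png',M[:,:,::-1]);print(state()['ee_pos'])
E
```

```text
[ 0.46109261 -0.27351096  0.34550172]
```

View pics/m11.png

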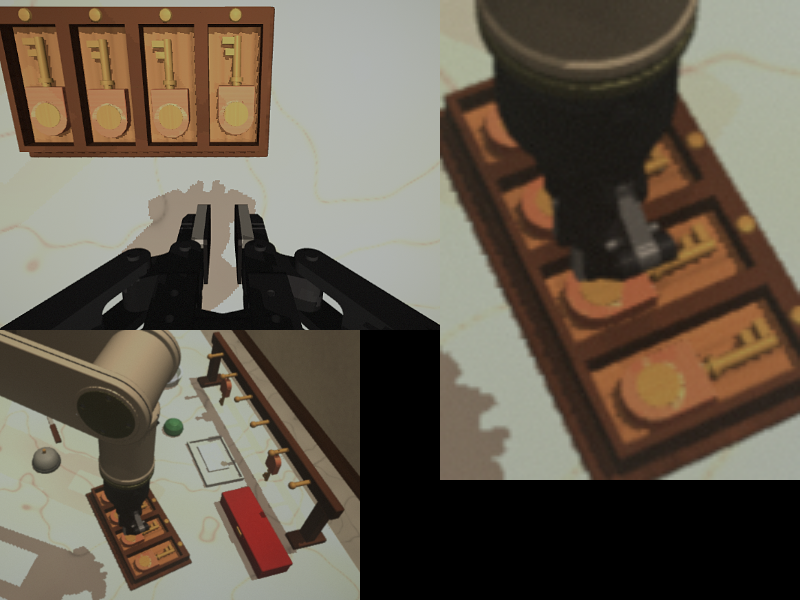

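All four keys lie flat in their pockets, blades towards the studs, and nothing else has moved. Handing in.

```bash
python3 -c "
from rig import job_done;print(job_done())"
```

```text
the job is handed in; nothing more can be done
None
```

Both keys are in the two empty pockets, flat with their blades towards the brass studs, and the job was handed in after about 20 s of the 58 s allowed; no verdict came back.

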